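# Lock a battery pack in the charging dock for the drive

## Robot

A 6-joint arm with a two-finger parallel gripper is mounted at the origin on the work surface. World frame = base frame: x ahead of the robot, y to its left, z up, the work surface at z = 0. Lengths are in m, angles in rad, forces in N, time in s.
With the tool pointing down it reaches from about 0.275 to 0.775 m from the base axis. Payload 14.6 kg.
Tool frame: the origin (TCP) lies at the very end of the fingers, on their centre line; the grasp point (between the pads) lies pinch_z behind it (pinch_z is the distance from the TCP to the grasp point, in m); z points along the fingers, y is the line along which they close (so a half turn about z gives the same grasp; the last joint's range is limited). The gripper opens to 85 mm and grips with 20 to 120 N. Pads are 22 mm wide; open, the fingers measure 114 mm over their backs; the gripper's body (76 mm by 85 mm) begins 54 mm behind the grasp point. The pads swing forward as they close: fully open they stand 13 mm farther back than shut.
Start: joints at [0.98, 0.263, -0.048, 1.259, 0, 1.415], TCP at [0.222, 0.476, 0.195] pointing down, gripper open.
Joint ranges: [-2.65, 2.65], [-0.89, 1.7], [-1.18, 1.37], [-2.13, 2.11], [-1.35, 1.29], [-3.14, 3.14]. Speed limits (rad/s): [1.89, 1.89, 2.57, 2.79, 3.14, 3.14].

## Interface

Orientations are given as a unit quaternion [x, y, z, w].
In Python, from rig import * gives the robot as it stands.
- The arm moves only by the tool send_rows, never from a script. Its argument "increments" is one flat list of numbers, 6 for each row, row after row: the shift along the world's x, y, z scaled (see below), then the turn, a rotation vector about the world's x, y, z scaled (see below). In form: [dx, dy, dz, ax, ay, az, dx, dy, dz, ax, ay, az, ...]. A call has exactly 10 rows; each row is the pose to reach, as a shift and turn from the pose commanded when the call began; what a row does not reach only later rows make up. The controller multiplies each number of a shift by 0.4 m and each number of a turn by 90 degrees. A row lasts 1/10 s, in which the tool goes at most 50 mm and 8.59 degrees, less where a joint would pass 70% of its speed; a pose out of reach is approached as far as the arm can. A call with a number of a shift or a turn outside -1 to 1 is refused whole. A call with a gripper value outside its range is refused whole. "fingers" is the opening, from -1 (shut) to 1 (fully open), set as the call begins (left out, the last holds). The fingers move at their own pace and stop on an object; "newtons" is the grip in N (left out, the last holds). Time passes only in rows, so rows that repeat a pose let the fingers close, or fill a call up. It gives the time, the measured TCP pose, the force, the opening and the grip force at its end, in the units of the state.
- state(): the state, without advancing time (a new reading comes with each control period).
- read_camera(name): name is "scene" or "top" or "wrist"; returns (picture, depth): 400x640x3 uint8, blue, green, red; 400x640 float32, m along the optical axis (not along the pixel's ray), 0 where there is no reading.
- camera_params(name): a dict with "camera_matrix" (3x3 intrinsics, pixels), "view" (4x4, takes a point from world to camera coordinates). Camera axes: x right, y down, z forward; pixel columns grow to the right and rows downward; lengths in m; the calibration is good to about 2 mm. A picture is of the moment at which its call begins: read the wrist's pose just before it. camera_params takes no time and is no camera call; for the wrist camera it gives the pose at the moment of the call.
- finish_job(): hands the job in; it is judged then, once.
The state is a dict: "time": time; "joint_pos": joint angles; "joint_vel": joint speeds; "joint_efforts": joint torques, N m; "eef_pos": TCP position; "orientation": TCP orientation; "force": force on the tool from outside, world axes, zero at the start; "wrist_torque": the same for the moment, N m; "gripper_width": opening from 0.0 (shut) to 1.0 (fully open); "grip_force": force on a finger pad.
Only numpy, scipy, OpenCV 4.12 (cv2) and the standard library are available. Lean on these libraries where they do the work, as an engineer would, in place of code of your own. Each camera call takes 0.05 s, during which the arm holds its last target. There are 200 camera calls.

## Task

The food truck is about to drive off. Pull the red grip of the charging dock's transport lock fully back to its open stop, put the green-handled battery pack into the dock's recess and press it down flush, then slide the lock fully home over the pack to its locked stop. Leave the dock, the orange pack and the other things on the counter where they are.

Things in the scene. Friction and masses are not known exactly. Their poses are not given: they have to be found in the camera images.
- dock: White charging dock fixed to the blue counter, 310 x 124 x 50 mm high. Origin on the counter under the centre of its recess; its long axis is x: the body spans x -85 to +225 mm, y +-62 mm, top (deck) z = 50 mm. At the +x end the lock slides along x between two aluminium rails (8 mm wide, 14 mm high, centres at y = +-36 mm, from x = 62 to 222 mm).
- dock_seat (a point): Centre of the recess floor, 10 mm above the counter, axes as the dock's: the pack's origin belongs here. Recess 114 (x) x 74 (y) x 40 mm deep, mouth chamfered 3 mm. A sprung brass pad in each short wall sticks out 3.5 mm, 20 mm above the floor, and yields at about 4 N; the pads rub on the pack's ends, so it may need a push of 10 to 15 N to go fully down.
- lock (a joint): Transport lock slide, m: 0 = open stop, 0.070 = locked stop; grows as the lock moves to the dock's -x, over the recess. Rubs with about 2 N, stays where left. Starts part way, blocking the recess. Locked, it covers 17 mm of the end of a flush pack; it runs against a pack that stands proud.
- lock_grip (a point): Middle of the red upright grip fin on the yellow lock plate: 14 mm thick along the dock's x (sliding direction), 50 mm along y, 32 mm high. This point is 80 mm above the counter, 19 mm above the plate, 13 mm below the fin's top; at lock value q it is at dock x = 185 mm - q, y = 0.
- lock_edge (a point): Middle of the front edge (recess side) of the yellow lock plate, on its top, 61 mm above the counter and 77 mm from the grip. The plate is 107 x 60 x 8 mm, its underside 3 mm above the deck.
- green_pack: Battery pack to load, 0.3 to 0.65 kg: black block 110 (x) x 70 (y) x 40 mm high with green bands; on top a green handle rib, 60 mm along x, 16 mm thick along y, 30 mm high (its top 70 mm above the underside). Origin: centre of the underside. Fits the recess either way round. Seated, the block is flush with the deck and only the rib stands above.
- green_pack_grip (a point): Middle of the green pack's handle rib, 55 mm above the pack's underside.
- orange_pack: Same pack with orange handle and bands, not to be moved. Origin: centre of the underside.
- sauce: Yellow sauce bottle standing on the counter, 64 mm across, 180 mm high. Origin: centre of its underside. Not to be moved.
- tumbler: Blue tumbler standing on the counter, 80 mm across, 110 mm high. Origin: centre of its underside. Not to be moved.
- spatula: Spatula, 260 mm long, lying on the counter along its x. Not to be moved.
Mind the look-alikes: they are no part of the job. What is shaped like the green_pack but pink or yellow is not meant.

How it is judged:
By the outcome, as a careful person would: the job done as asked, in the order asked, and still so for the second after the job is handed in, with the robot touching nothing.
It also fails if it takes over 61 s, if anything falls off the work surface, if the arm or the gripper's body presses on something with over 40 N, if the wrist force passes 120 N, or if a joint passes its speed limit or range.

## Working session

There is one attempt and no reset: what is moved stays moved. The work goes in short steps, Python scripts to look and compute and a tool call to move; the robot and the scene stay as the last step left them, time stands still between calls to the robot, and variables do not carry over. Pictures are saved under pics/ and viewed, at most 10 in all, crops included, and the job is handed in when it is done.

Besides the shell and the picture viewer there is one more tool, called after ">>>" as name(argument=value, ...) on one line, values as JSON. send_rows: Moves the arm, as the interface text tells. Shifts and turns lie within -1 to 1; 1 stands for 0.4 m of shift or 90 degrees of turn. Its arguments: {"type":"object","properties":{"increments":{"type":"array","items":{"type":"number"}},"fingers":{"type":"number"},"newtons":{"type":"number"}},"required":["increments"]}

```bash
ls; mkdir -p pics
python3 - <<'E'
from rig import *
import cv2,numpy as np
s=state();print(s)
for n in ["scene","top"]:
    p,d=read_camera(n);cv2.imwrite(f"pics/{n}0.png",p);np.save(f"pics/{n}0.npy",d)
    print(n,camera_params(n))
E
```

```text
pics
{'time': 0.0, 'joint_pos': array([ 9.79743802e-01,  2.63530219e-01, -4.89262124e-02,  1.25940110e+00,
        1.07578642e-05,  1.41551413e+00]), 'joint_vel': array([-1.92860926e-03, -8.13719469e-05,  8.07238885e-04, -5.13376135e-05,
       -1.28378768e-04,  1.44597948e-03]), 'joint_efforts': array([-5.74205638e-03, -6.37608862e+01,  3.84565723e+01,  1.36723841e-02,
       -5.04392647e-04, -5.66448307e-06]), 'eef_pos': array([0.22142682, 0.47568101, 0.19442527]), 'orientation': array([ 2.16165246e-01,  9.76356648e-01, -4.92124625e-04, -1.98448939e-04]), 'force': array([ 0.11151057,  0.81308435, -0.02868728]), 'wrist_torque': array([ 0.02125784, -0.03612879, -0.02758925]), 'grip_force': 0.0, 'gripper_width': 1.0008312774535673}
scene {'camera_matrix': array([[421.35807845,   0.        , 313.60309209],
       [  0.        , 421.35807845, 204.10155472],
       [  0.        ,   0.        ,   1.        ]]), 'view': array([[ 0.81301407,  0.58181194, -0.02242739, -0.42786184],
       [ 0.33218036, -0.49512945, -0.80280946, -0.09498617],
       [-0.4781886 ,  0.64524545, -0.59581371,  1.72966143],
       [ 0.        ,  0.        ,  0.        ,  1.        ]])}
top {'camera_matrix': array([[430.65643735,   0.        , 321.62230293],
       [  0.        , 430.65643735, 201.41047999],
       [  0.        ,   0.        ,   1.        ]]), 'view': array([[ 0.01174567, -0.99991604,  0.00547233,  0.0145353 ],
       [-0.99086138, -0.01237439, -0.13431527,  0.55408582],
       [ 0.13437171, -0.00384469, -0.99092354,  1.36224593],
       [ 0.        ,  0.        ,  0.        ,  1.        ]])}
```

View pics/top0.png

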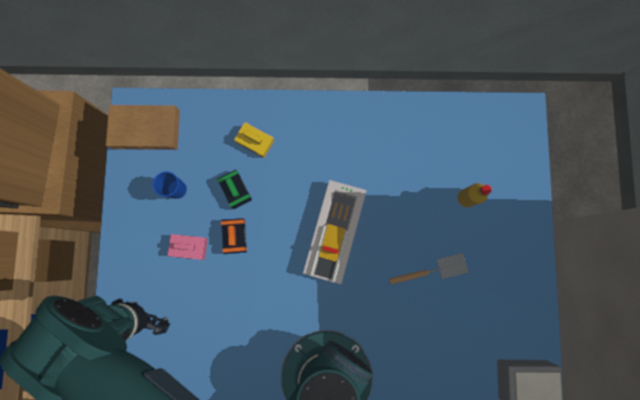

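View pics/scene0.png

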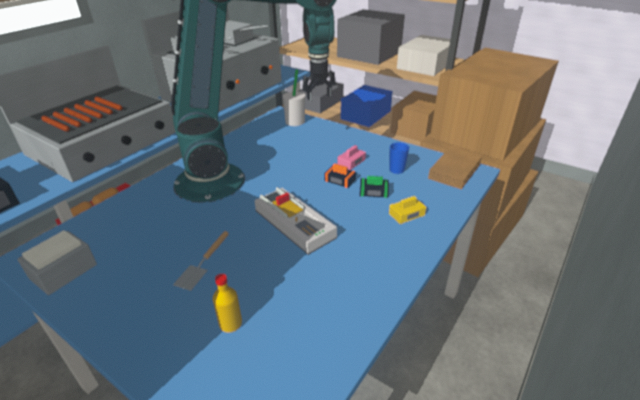

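The top view shows the dock centred at about (335,232) with its lock end nearer the robot. The green pack is at (235,188), the orange at (233,236), and the look-alikes at (254,140) and (187,247). I'll enlarge the dock and pack.

Run:
```python
import cv2,numpy as np
p=cv2.imread("pics/top0.png")
a=cv2.resize(p[172:292,295:375],None,fx=5,fy=5,interpolation=cv2.INTER_CUBIC)
b=cv2.resize(p[160:220,210:260],None,fx=7,fy=7,interpolation=cv2.INTER_CUBIC)
c=np.zeros((600,750,3),np.uint8);c[:a.shape[0],:400]=a;c[:420,400:750]=b
cv2.imwrite("pics/crop0.png",c)
```

```text
(no output)
```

View pics/crop0.png

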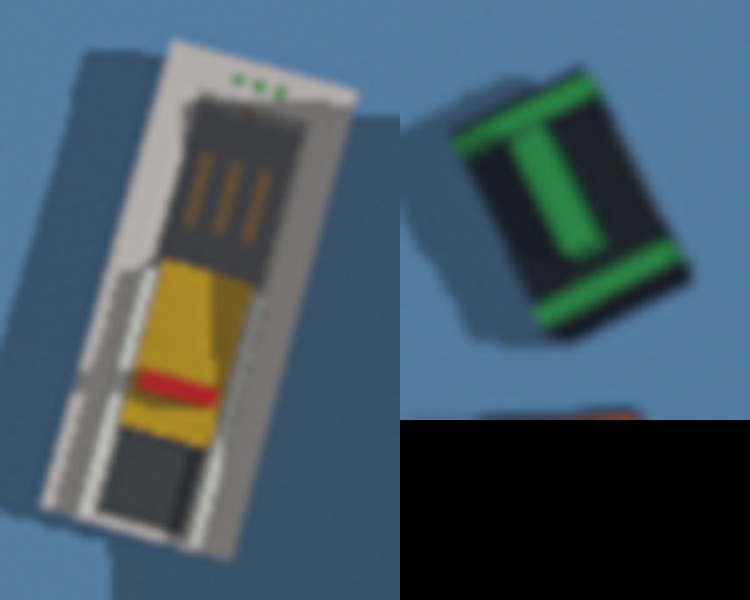

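The enlarged crop shows the dock corners at (173,40), (357,93), (232,560) and (40,510), the red fin top centred at (176,386), and the green rib from (528,130) to (588,252).

```bash
cat > h.py <<'E'
from rig import *
import cv2,numpy as np
def ray(P,uv,z):
    K=P["camera_matrix"];V=P["view"];R=V[:3,:3];c=-R.T@V[:3,3]
    d=R.T@np.linalg.solve(K,[uv[0],uv[1],1]);return c+d*(z-c[2])/d[2]
def proj(P,X):
    q=P["view"][:3,:3]@np.array(X)+P["view"][:3,3];q=P["camera_matrix"]@q;return q[:2]/q[2]
def fitrect(P,uv,loc,z):
    W=np.array([ray(P,u,z)[:2] for u in uv]);L=np.array(loc,float)
    lc=L.mean(0);wc=W.mean(0);a=L-lc;b=W-wc
    th=np.arctan2((a[:,0]*b[:,1]-a[:,1]*b[:,0]).sum(),(a*b).sum())
    R=np.array([[np.cos(th),-np.sin(th)],[np.sin(th),np.cos(th)]]);o=wc-R@lc
    return o,th,np.linalg.norm((L@R.T+o)-W,axis=1)
E
python3 - <<'E'
from h import *
P=camera_params("top")
A=lambda l:[((u+.5)/5+295-.5,(v+.5)/5+172-.5) for u,v in l]
B=lambda l:[((u-400+.5)/7+210-.5,(v+.5)/7+160-.5) for u,v in l]
# dock +x towards robot; y left of it: world right (-y)... far-left corner image = world +y
o,th,e=fitrect(P,A([(173,40),(357,93),(232,560),(40,510)]),[(-.085,-.062),(-.085,.062),(.225,.062),(.225,-.062)],.05)
print("dock",o,np.degrees(th),e)
g=ray(P,A([(176,387)])[0],.093)[:2];R=np.array([[np.cos(th),-np.sin(th)],[np.sin(th),np.cos(th)]])
print("grip",g,R.T@(g-o))
r=[ray(P,u,.07)[:2] for u in B([(528,130),(588,252)])]
print("rib",r,np.mean(r,0),np.degrees(np.arctan2(*(r[1]-r[0])[::-1])),np.linalg.norm(r[1]-r[0]))
c=[ray(P,u,.04)[:2] for u in B([(583,66),(452,138),(692,270)])];print(c,np.linalg.norm(c[0]-c[1]),np.linalg.norm(c[0]-c[2]))
print(np.mean(c[1:],0))
from scipy.spatial.transform import Rotation as Ro
W=camera_params("wrist");print(W);
E
```

```text
dock [ 0.5248842  -0.04008454] 165.09502285907578 [0.00094658 0.00056408 0.00111268 0.00152074]
grip [ 0.39902981 -0.00540553] [ 0.13053989 -0.00114033]
rib [array([0.62066726, 0.32161872]), array([0.56477333, 0.29212865])] [0.59272029 0.30687369] -152.1835216580755 0.06319648603578876
[array([0.65705348, 0.30371251]), array([0.62207259, 0.36336922]), array([0.56135565, 0.2495455 ])] 0.06915624396457179 0.10996425949066087
[0.59171412 0.30645736]
{'camera_matrix': array([[291.01529371,   0.        , 319.26765588],
       [  0.        , 291.01529371, 196.00030216],
       [  0.        ,   0.        ,   1.        ]]), 'view': array([[ 0.42219211,  0.90650521, -0.00146073, -0.52425114],
       [ 0.86099921, -0.40049315,  0.31350535, -0.04099192],
       [ 0.28360922, -0.13361717, -0.94958531,  0.38062421],
       [ 0.        ,  0.        ,  0.        ,  1.        ]])}
```

```bash
python3 -c "
import rig;print([n for n in dir(rig) if n[0]!='_']);print(getattr(rig,'pinch_z',None))"
```

```text
['PlanningError', 'camera_params', 'finish_job', 'pinch_z', 'read_camera', 'state']
0.0187
```

>>> send_rows(increments=[0.03,-0.09,0,0,0,0.09,0.07,-0.18,0,0,0,0.18,0.1,-0.28,0,0,0,0.28,0.14,-0.37,0,0,0,0.37,0.17,-0.47,0,0,0,0.47,0.21,-0.56,0,0,0,0.56,0.24,-0.66,0,0,0,0.66,0.28,-0.75,0,0,0,0.75,0.31,-0.85,0,0,0,0.85,0.33,-0.9,0,0,0,0.9], fingers=1, newtons=40)

```text
time: 1.1
eef_pos: [0.3527, 0.1178, 0.1948]
orientation: [-0.422, 0.906, -0.0, -0.0]
force: [-0.3, 1.3, -0.1]
gripper_width: 0.997
grip_force: 0.0
```

>>> send_rows(increments=[0.04,-0.1,0,0,0,0.07,0.08,-0.2,0,0,0,0.14,0.113,-0.305,0,0,0,0.212,0.113,-0.305,-0.05,0,0,0.212,0.113,-0.305,-0.13,0,0,0.212,0.113,-0.305,-0.21,0,0,0.212,0.113,-0.305,-0.27,0,0,0.212,0.113,-0.305,-0.3,0,0,0.212,0.113,-0.305,-0.32,0,0,0.212,0.113,-0.305,-0.32,0,0,0.212])

```text
time: 2.1
eef_pos: [0.3972, -0.0024, 0.0663]
orientation: [-0.565, 0.825, 0.0, -0.0]
force: [-0.4, 0.0, 1.1]
gripper_width: 1.003
grip_force: 0.0
```

>>> send_rows(increments=[0,0,0,0,0,0,0,0,0,0,0,0,0,0,0,0,0,0,0,0,0,0,0,0,0,0,0,0,0,0,0,0,0,0,0,0,0,0,0,0,0,0,0,0,0,0,0,0,0,0,0,0,0,0,0,0,0,0,0,0], fingers=-1)

```text
time: 3.1
eef_pos: [0.3978, -0.0024, 0.0669]
orientation: [-0.565, 0.825, 0.0, 0.0]
force: [-0.3, -0.5, 0.4]
gripper_width: -0.001
grip_force: 0.0
```

The fingers shut without gripping anything, so I'll take a look.

Run:
```python
from h import *
p,d=read_camera("wrist");W=camera_params("wrist")
q,_=read_camera("top");s,_=read_camera("scene")
c=np.zeros((600,800,3),np.uint8);c[:400,:640]=p
c[400:600,:300]=cv2.resize(q[200:280,280:400],(300,200));c[400:600,310:610]=cv2.resize(s[170:250,240:360],(300,200))
cv2.imwrite("pics/w1.png",c)
s=state();print(s["eef_pos"],s["joint_pos"],s["gripper_width"],s["grip_force"])
print(proj(W,[.3988,-.0065,.093]))
```

```text
[ 0.39776289 -0.00247551  0.06688431] [-2.11803604e-01  1.36794478e-01 -5.89402057e-01  8.44592297e-01
 -3.30775952e-06 -1.41262106e+00] 0.0011400967772805112 0.0
[315.28178789 239.74484618]
```

View pics/w1.png

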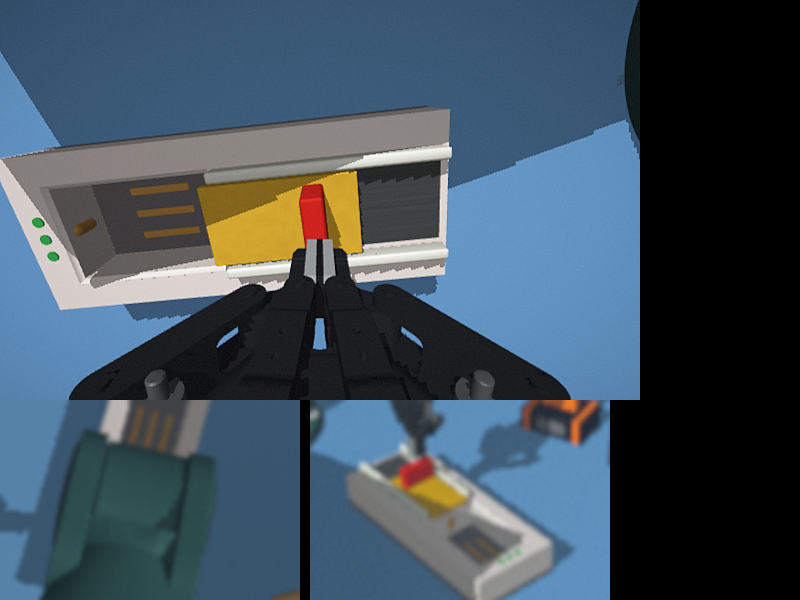

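The wrist view shows the red fin's top at (302-323,185-240), with the fingertips at (320,240) shut beside or in front of it. I'll localise the fin with depth and check it against the top camera.

```bash
cat >> h.py <<'E'
def cloud(P,d):
    v,u=np.indices(d.shape);K=P["camera_matrix"];V=P["view"]
    c=np.stack([(u-K[0,2])/K[0,0]*d,(v-K[1,2])/K[1,1]*d,d],-1)
    return (c-V[:3,3])@V[:3,:3]
E
python3 - <<'E'
from h import *
for n in ["wrist","scene"]:
    P=camera_params(n);p,d=read_camera(n)
    h=cv2.cvtColor(p,cv2.COLOR_BGR2HSV).astype(int);m=((h[...,0]<6)|(h[...,0]>174))&(h[...,1]>170)&(h[...,2]>80)&(d>0)
    X=cloud(P,d)[m];X=X[(X[:,2]>.06)&(X[:,2]<.11)&(X[:,0]<.55)&(X[:,0]>.2)]
    print(n,len(X),np.percentile(X,[2,25,50,75,98],axis=0))
P=camera_params("top");d=np.load("pics/top0.npy");p=cv2.imread("pics/top0.png")
h=cv2.cvtColor(p,cv2.COLOR_BGR2HSV).astype(int);m=((h[...,0]<6)|(h[...,0]>174))&(h[...,1]>170)&(d>0)
X=cloud(P,d)[m];X=X[(X[:,0]<.55)&(abs(X[:,1])<.1)];print("top",len(X),np.percentile(X,[2,25,50,75,98],axis=0))
E
```

```text
wrist 1265 [[ 0.38658086 -0.03190373  0.0660984 ]
 [ 0.39109661 -0.02941012  0.09146804]
 [ 0.3943856  -0.02295488  0.09267522]
 [ 0.39761145 -0.0150175   0.09320076]
 [ 0.40345243 -0.00674566  0.09418038]]
scene 75 [[ 0.38946877 -0.03508463  0.06908354]
 [ 0.39894276 -0.02833443  0.07644932]
 [ 0.40138535 -0.01783136  0.08367335]
 [ 0.40515762 -0.00630322  0.08795177]
 [ 0.40955127  0.00808634  0.09199203]]
top 48 [[ 0.3900283  -0.02755306  0.08980283]
 [ 0.39586805 -0.01609654  0.09187873]
 [ 0.3987372  -0.00599468  0.09336845]
 [ 0.40181839  0.00624025  0.09451237]
 [ 0.40503171  0.0155421   0.09722247]]
```

Run:
```python
from h import *
P=camera_params("wrist");p,d=read_camera("wrist");X=cloud(P,d);s=state()
print(s["eef_pos"],s["orientation"],s["gripper_width"],proj(P,s["eef_pos"]))
np.set_printoptions(precision=3,suppress=True)
for v in (200,230,236,240,245,250,260,270):
    print(v,[(u,X[v,u],p[v,u]) for u in (308,313,319,328)])
cv2.imwrite("pics/w2.png",cv2.resize(p[160:310,240:400],None,fx=4,fy=4,interpolation=cv2.INTER_CUBIC)[:600])
```

```text
[ 0.397775   -0.0024697   0.06687253] [-5.64992916e-01  8.25095755e-01 -3.90042546e-06 -2.31663616e-06] 0.004352376067667638 [319.43642693 226.56854566]
200 [(308, array([ 0.394, -0.03 ,  0.092]), array([ 41,  48, 235], dtype=uint8)), (313, array([ 0.391, -0.03 ,  0.093]), array([ 38,  41, 230], dtype=uint8)), (319, array([ 0.388, -0.028,  0.092]), array([ 34,  39, 222], dtype=uint8)), (328, array([ 0.386, -0.016,  0.06 ]), array([ 51, 175, 221], dtype=uint8))]
230 [(308, array([ 0.401, -0.014,  0.092]), array([ 31,  34, 206], dtype=uint8)), (313, array([ 0.398, -0.013,  0.094]), array([ 29,  34, 204], dtype=uint8)), (319, array([ 0.394, -0.012,  0.094]), array([ 28,  32, 203], dtype=uint8)), (328, array([0.394, 0.005, 0.061]), array([ 33, 115, 139], dtype=uint8))]
236 [(308, array([ 0.402, -0.01 ,  0.094]), array([ 32,  32, 207], dtype=uint8)), (313, array([ 0.399, -0.009,  0.093]), array([ 32,  35, 207], dtype=uint8)), (319, array([ 0.396, -0.008,  0.094]), array([ 32,  37, 207], dtype=uint8)), (328, array([0.395, 0.006, 0.068]), array([16, 51, 94], dtype=uint8))]
240 [(308, array(
[... 832 characters left out ...]
)), (328, array([ 0.39 , -0.012,  0.12 ]), array([152, 148, 148], dtype=uint8))]
260 [(308, array([ 0.399, -0.015,  0.128]), array([152, 152, 150], dtype=uint8)), (313, array([ 0.396, -0.014,  0.129]), array([153, 152, 150], dtype=uint8)), (319, array([ 0.394, -0.013,  0.129]), array([26, 22, 24], dtype=uint8)), (328, array([ 0.39 , -0.012,  0.129]), array([153, 152, 149], dtype=uint8))]
270 [(308, array([ 0.398, -0.015,  0.137]), array([151, 151, 148], dtype=uint8)), (313, array([ 0.396, -0.014,  0.138]), array([153, 151, 149], dtype=uint8)), (319, array([ 0.394, -0.013,  0.137]), array([30, 28, 30], dtype=uint8)), (328, array([ 0.39 , -0.011,  0.137]), array([152, 150, 147], dtype=uint8))]
```

View pics/w2.png

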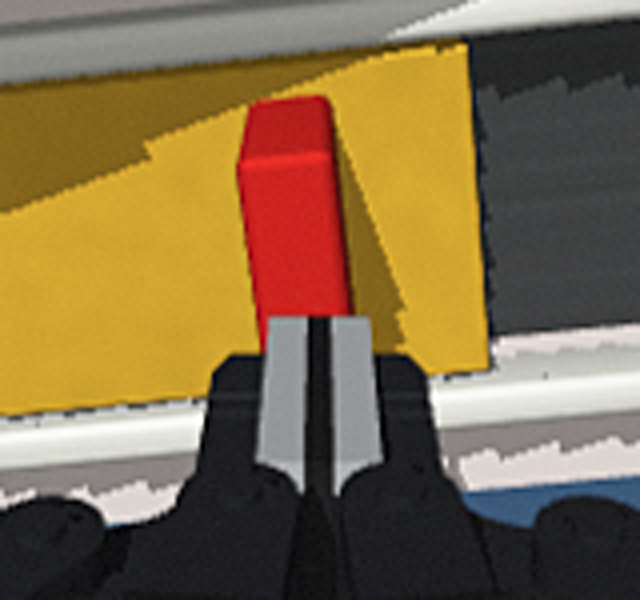

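The view shows the closed fingertips (pixel row 240) at real z ≈ 0.107, above the fin top at 0.093. The state reports the TCP at 0.067, so the true tips are about 40 mm higher than reported. I'll allow for that offset and re-grasp lower.

>>> send_rows(increments=[0,-0.01,0,0,0,0.07,0,-0.01,0,0,0,0.07,0,-0.01,0,0,0,0.07,0,-0.01,0,0,0,0.07,0,-0.01,0,0,0,0.07,0,-0.01,-0.02,0,0,0.07,0,-0.01,-0.05,0,0,0.07,0,-0.01,-0.08,0,0,0.07,0,-0.01,-0.1,0,0,0.07,0,-0.01,-0.1,0,0,0.07], fingers=1)

```text
time: 4.4
eef_pos: [0.397, -0.0063, 0.0259]
orientation: [-0.609, 0.793, 0.001, -0.001]
force: [-0.2, -0.2, 0.2]
gripper_width: 1.001
grip_force: 0.0
```

>>> send_rows(increments=[0,0,0,0,0,0,0,0,0,0,0,0,0,0,0,0,0,0,0,0,0,0,0,0,0,0,0,0,0,0,0,0,0,0,0,0,0,0,0,0,0,0,0,0,0,0,0,0,0,0,0,0,0,0,0,0,0,0,0,0], fingers=-1)

```text
time: 5.4
eef_pos: [0.398, -0.0065, 0.0272]
orientation: [-0.609, 0.793, -0.0, 0.0]
force: [-0.8, 0.1, 5.5]
gripper_width: 0.153
grip_force: 42.8
```

>>> send_rows(increments=[-0.02,0.005,0.002,0,0,0,-0.04,0.011,0.003,0,0,0,-0.06,0.016,0.003,0,0,0,-0.08,0.021,0.003,0,0,0,-0.1,0.027,0.003,0,0,0,-0.115,0.031,0.003,0,0,0,-0.125,0.033,0.003,0,0,0,-0.132,0.035,0.003,0,0,0,-0.137,0.036,0.003,0,0,0,-0.142,0.038,0.003,0,0,0])

```text
time: 6.4
eef_pos: [0.3469, 0.0071, 0.029]
orientation: [-0.609, 0.793, -0.004, 0.003]
force: [43.5, -12.3, -57.0]
gripper_width: 0.157
grip_force: 39.2
```

Run:
```python
from h import *
p,d=read_camera("wrist")
cv2.imwrite("pics/w3.png",p);s=state();print(s["eef_pos"],s["force"],s["grip_force"])
o=np.array([.5249,-.0401]);t=np.radians(165.1)
print((s["eef_pos"][:2]-o)@[np.cos(t),np.sin(t)])
```

```text
[0.34704947 0.00704914 0.02916207] [ 35.45333835  -9.51461266 -46.05163494] 40.47473609447479
0.18399408465647468
```

View pics/w3.png

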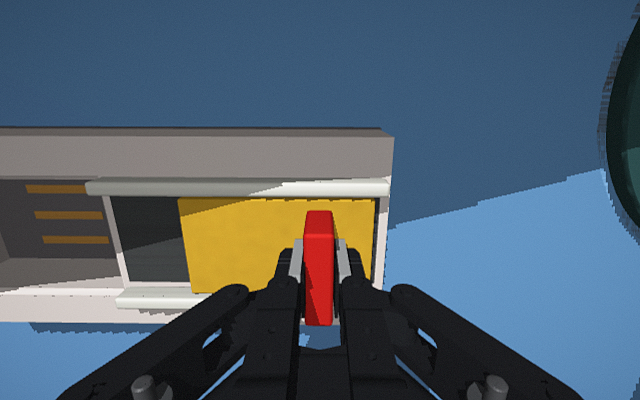

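The wrist view shows the plate's rear edge at the rail end (378,230) and 45 N against the stop, so the lock is open. I'll release, lift and go above the green pack.

>>> send_rows(increments=[0.003,-0.001,0,0,0,0,0.003,-0.001,0,0,0,0,0.003,-0.001,0,0,0,0,0.003,-0.001,0,0,0,0,0.003,-0.001,0,0,0,0,0.003,-0.001,0.05,0,0,0,0.003,-0.001,0.15,0,0,0,0.003,0,0.26,0,0,0,0.003,0,0.36,0,0,0,0.003,0,0.42,0,0,0], fingers=1)

```text
time: 7.45
eef_pos: [0.3426, 0.0087, 0.1988]
orientation: [-0.609, 0.793, -0.001, 0.001]
force: [0.5, 0.9, -0.8]
gripper_width: 0.998
grip_force: 0.0
```

>>> send_rows(increments=[0.05,0.06,0.03,0,0,-0.06,0.1,0.13,0.05,0,0,-0.12,0.15,0.2,0.05,0,0,-0.18,0.2,0.27,0.05,0,0,-0.24,0.25,0.33,0.05,0,0,-0.3,0.3,0.4,0.05,0,0,-0.36,0.35,0.47,0.05,0,0,-0.42,0.4,0.54,0.05,0,0,-0.48,0.45,0.61,0.05,0,0,-0.52,0.49,0.65,0.05,0,0,-0.52])

```text
time: 8.45
eef_pos: [0.5387, 0.2706, 0.2156]
orientation: [-0.244, 0.97, 0.0, -0.0]
force: [-0.1, -1.4, 0.1]
gripper_width: 1.0
grip_force: 0.0
```

Run:
```python
from h import *
P=camera_params("wrist");p,d=read_camera("wrist");s=state();print(s["eef_pos"],s["orientation"],s["time"])
print("lockcheck"); X=cloud(P,d);h=cv2.cvtColor(p,cv2.COLOR_BGR2HSV).astype(int)
m=(abs(h[...,0]-68)<15)&(h[...,1]>120)&(d>0)
m&=(X[...,2]>.055)&(X[...,2]<.08)
Y=X[m];print(len(Y),Y.mean(0));r=cv2.minAreaRect((Y[:,:2]*1000).astype(np.float32));print(r)
cv2.imwrite("pics/w4.png",p)
q,d=read_camera("top");P=camera_params("top");X=cloud(P,d)
h=cv2.cvtColor(q,cv2.COLOR_BGR2HSV).astype(int);m=((h[...,0]<6)|(h[...,0]>174))&(h[...,1]>170)&(d>0)
Y=X[m];Y=Y[(Y[:,0]<.55)&(abs(Y[:,1])<.1)];t=np.radians(165.1);print("lock x",((Y[:,:2].mean(0)-[.5249,-.0401])@[np.cos(t),np.sin(t)]),len(Y))
```

```text
[0.54031281 0.27178893 0.21480647] [-2.44877499e-01  9.69553959e-01  2.35945084e-04 -2.73175201e-04] 8.5
lockcheck
656 [0.59134283 0.3068501  0.06932622]
((593.919189453125, 308.5906982421875), (59.91925811767578, 15.952387809753418), 28.233911514282227)
lock x 0.18491004030729957 47
```

View pics/w4.png

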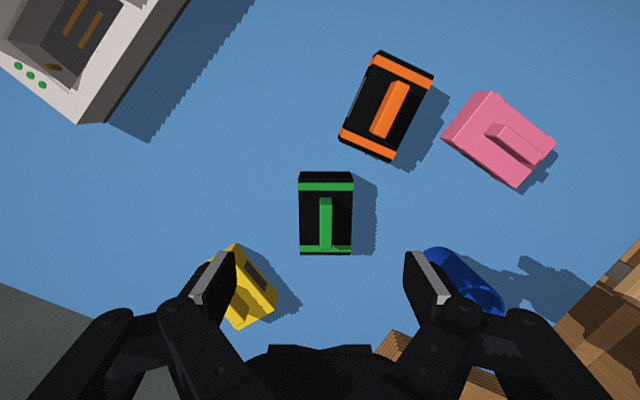

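The green rib is centred in the wrist view at (326,222). It lies at (0.594, 0.3086) with a 28.2° axis, and the tool yaw already matches. The lock is at 0.185, fully open. I'll descend and grip.

>>> send_rows(increments=[0.05,0.03,0,0,0,0,0.1,0.07,0,0,0,0,0.134,0.092,-0.04,0,0,0,0.134,0.092,-0.14,0,0,0,0.134,0.092,-0.25,0,0,0,0.134,0.092,-0.35,0,0,0,0.134,0.092,-0.43,0,0,0,0.134,0.092,-0.48,0,0,0,0.134,0.092,-0.51,0,0,0,0.134,0.092,-0.517,0,0,0])

```text
time: 9.55
eef_pos: [0.591, 0.305, 0.0085]
orientation: [-0.244, 0.97, -0.0, -0.001]
force: [1.0, -0.0, 0.3]
gripper_width: 1.002
grip_force: 0.0
```

Run:
```python
from h import *
s=state();print(s["eef_pos"],s["orientation"],s["force"])
p,d=read_camera("wrist");P=camera_params("wrist");X=cloud(P,d);h=cv2.cvtColor(p,cv2.COLOR_BGR2HSV).astype(int)
m=(abs(h[...,0]-68)<15)&(h[...,1]>120)&(d>0)&(X[...,2]>.055)&(X[...,2]<.085)
Y=X[m];print(len(Y),np.percentile(Y,[1,50,99],axis=0))
```

```text
[0.5910066  0.30497856 0.00847536] [-2.44417531e-01  9.69669747e-01 -1.06281893e-04 -8.00404811e-04] [ 0.95449468 -0.01344092  0.29649694]
3929 [[0.56540834 0.28909236 0.05643591]
 [0.58830732 0.30551399 0.07049128]
 [0.61988949 0.32575443 0.07185734]]
```

>>> send_rows(increments=[0.007,0.009,0,0,0,0,0.007,0.009,0,0,0,0,0.007,0.009,0,0,0,0,0.007,0.009,0,0,0,0,0.007,0.009,0,0,0,0,0.007,0.009,0,0,0,0,0.007,0.009,0,0,0,0,0.007,0.009,0,0,0,0,0.007,0.009,0,0,0,0,0.007,0.009,0,0,0,0], fingers=-1, newtons=70)

```text
time: 10.6
eef_pos: [0.5948, 0.3091, 0.0097]
orientation: [-0.244, 0.97, -0.0, 0.0]
force: [-0.9, -1.6, 6.2]
gripper_width: 0.173
grip_force: 70.0
```

>>> send_rows(increments=[0,0,0.05,0,0,0,0,0,0.12,0,0,0,0,0,0.2,0,0,0,0,0,0.28,0,0,0,0,0,0.35,0,0,0,0,0,0.4,0,0,0,0,0,0.4,0,0,0,0,0,0.4,0,0,0,0,0,0.4,0,0,0,0,0,0.4,0,0,0])

```text
time: 11.6
eef_pos: [0.594, 0.3089, 0.1678]
orientation: [-0.245, 0.97, -0.0, -0.001]
force: [-0.2, 0.5, -5.2]
gripper_width: 0.175
grip_force: 69.1
```

Run:
```python
from h import *
s=state();print(s["eef_pos"],s["orientation"],s["force"],s["gripper_width"])
p,d=read_camera("wrist");P=camera_params("wrist");X=cloud(P,d);h=cv2.cvtColor(p,cv2.COLOR_BGR2HSV).astype(int)
cv2.imwrite("pics/w5.png",p);np.savez("pics/w5.npz",d=d,**P)
m=(abs(h[...,0]-68)<15)&(h[...,1]>120)&(d>0)&(X[...,2]>.1)
Y=X[m];print(len(Y),np.percentile(Y,[1,10,50,90,99],axis=0))
```

```text
[0.593957   0.30893621 0.16780303] [-2.44506271e-01  9.69647051e-01 -1.22186720e-04 -1.12489318e-03] [-0.19024741  0.46288706 -5.24513132] 0.1753878709920536
6896 [[0.53714218 0.25807694 0.19769127]
 [0.54639696 0.27249948 0.19851451]
 [0.57045921 0.30048794 0.2269461 ]
 [0.60706662 0.31661738 0.22886685]
 [0.61823027 0.32496036 0.22963016]]
```

View pics/w5.png

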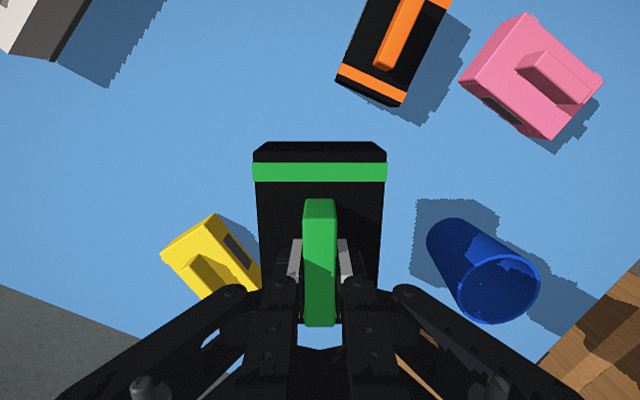

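The pack is held by its rib with about 5 N of weight, level in the wrist view at (320,260). Carrying it to above the recess.

>>> send_rows(increments=[-0.02,-0.09,0,0,0,-0.05,-0.04,-0.18,0,0,0,-0.1,-0.06,-0.27,0,0,0,-0.15,-0.07,-0.36,0,0,0,-0.2,-0.09,-0.45,0,0,0,-0.25,-0.11,-0.54,0,0,0,-0.3,-0.125,-0.63,0,0,0,-0.35,-0.143,-0.72,0,0,0,-0.4,-0.16,-0.81,0,0,0,-0.45,-0.173,-0.872,0,0,0,-0.48])

```text
time: 12.65
eef_pos: [0.5246, -0.0416, 0.1689]
orientation: [0.132, 0.991, -0.0, -0.0]
force: [0.7, -0.1, -4.4]
gripper_width: 0.165
grip_force: 69.5
```

>>> send_rows(increments=[0,0,0,0,0,0,0,0,0,0,0,0,0,0,0,0,0,0,0,0,0,0,0,0,0,0,0,0,0,0,0,0,0,0,0,0,0,0,0,0,0,0,0,0,0,0,0,0,0,0,0,0,0,0,0,0,0,0,0,0])

```text
time: 13.65
eef_pos: [0.5254, -0.0397, 0.1693]
orientation: [0.13, 0.992, 0.0, 0.0]
force: [0.6, 0.6, -4.8]
gripper_width: 0.172
grip_force: 69.8
```

Run:
```python
from h import *
np.set_printoptions(precision=4,suppress=True)
s=state();print(s["eef_pos"],s["orientation"],s["force"]);o=s["orientation"];print("tooly",2*np.degrees(np.arctan2(o[1],o[0]))-90)
p,d=read_camera("wrist");P=camera_params("wrist");X=cloud(P,d);h=cv2.cvtColor(p,cv2.COLOR_BGR2HSV).astype(int)
cv2.imwrite("pics/w6.png",p);np.savez("pics/w6.npz",d=d,**P)
m=(abs(h[...,0]-24)<6)&(h[...,1]>120)&(d>0)&(X[...,2]>.055)&(X[...,2]<.067)&(X[...,0]<.5)
Y=X[m];r=cv2.minAreaRect((Y[:,:2]*1000).astype(np.float32));print(len(Y),r)
g=(abs(h[...,0]-68)<15)&(h[...,1]>120)&(d>0)&(X[...,2]>.215)
Y=X[g];print(cv2.minAreaRect((Y[:,:2]*1000).astype(np.float32)),np.median(Y[:,2]))
g=(abs(h[...,0]-68)<15)&(h[...,1]>120)&(d>0)&(X[...,2]>.195)&(X[...,2]<.203)
Y=X[g];print(cv2.minAreaRect((Y[:,:2]*1000).astype(np.float32)),np.median(Y[:,2]))
```

```text
[ 0.5254 -0.0397  0.1693] [0.1297 0.9916 0.     0.    ] [ 0.5847  0.6123 -4.8427]
tooly 75.10109304120746
4716 ((395.4913330078125, -6.095726013183594), (59.7392578125, 54.482112884521484), 75.03543853759766)
((525.5660400390625, -35.05828094482422), (27.746475219726562, 60.22594451904297), 72.3846664428711) 0.22953070904899567
((525.8778076171875, -40.005149841308594), (70.42945861816406, 101.5840072631836), 74.94802856445312) 0.20011322226604342
```

View pics/w6.png

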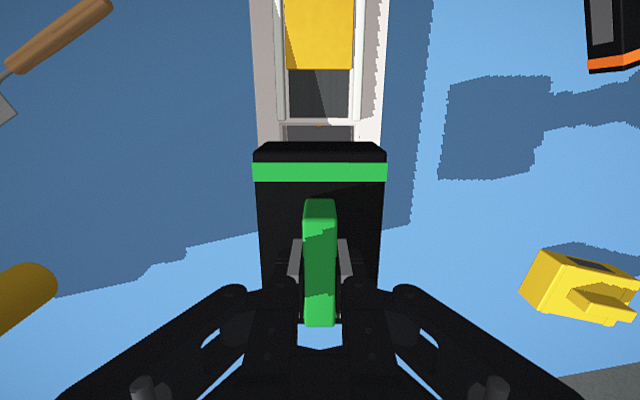

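The wrist view shows the pack over the recess, in line with the dock. The plate edge at (320,69) gives the dock origin at about (0.526, -0.041), within a millimetre of the held pack. Lowering now.

>>> send_rows(increments=[0,-0.001,-0.06,0,0,0,0,-0.001,-0.13,0,0,0,0,-0.001,-0.19,0,0,0,0,-0.001,-0.23,0,0,0,0,-0.001,-0.25,0,0,0,0,-0.001,-0.265,0,0,0,0,-0.001,-0.28,0,0,0,0,-0.001,-0.295,0,0,0,0,-0.001,-0.31,0,0,0,0,-0.001,-0.315,0,0,0])

```text
time: 14.7
eef_pos: [0.5255, -0.0401, 0.0429]
orientation: [0.13, 0.992, -0.0, 0.0]
force: [1.1, -1.2, -2.3]
gripper_width: 0.168
grip_force: 70.0
```

>>> send_rows(increments=[0,0,-0.01,0,0,0,0,0,-0.02,0,0,0,0,0,-0.03,0,0,0,0,0,-0.04,0,0,0,0,0,-0.048,0,0,0,0,0,-0.054,0,0,0,0,0,-0.058,0,0,0,0,0,-0.06,0,0,0,0,0,-0.062,0,0,0,0,0,-0.062,0,0,0])

```text
time: 15.7
eef_pos: [0.5255, -0.0401, 0.0197]
orientation: [0.13, 0.992, -0.0, 0.001]
force: [-5.9, 0.3, 21.1]
gripper_width: 0.173
grip_force: 73.4
```

>>> send_rows(increments=[0,0,-0.002,0,0,0,0,0,-0.004,0,0,0,0,0,-0.004,0,0,0,0,0,-0.004,0,0,0,0,0,-0.004,0,0,0,0,0,-0.004,0,0,0,0,0,-0.004,0,0,0,0,0,-0.004,0,0,0,0,0,-0.004,0,0,0,0,0,-0.004,0,0,0])

```text
time: 16.7
eef_pos: [0.5255, -0.0402, 0.0196]
orientation: [0.13, 0.992, -0.0, 0.001]
force: [-14.6, 2.6, 50.2]
gripper_width: 0.172
grip_force: 77.7
```

>>> send_rows(increments=[0,0,0.004,0,0,0,0,0,0.004,0,0,0,0,0,0.004,0,0,0,0,0,0.004,0,0,0,0,0,0.004,0,0,0,0,0,0.03,0,0,0,0,0,0.12,0,0,0,0,0,0.22,0,0,0,0,0,0.32,0,0,0,0,0,0.38,0,0,0], fingers=1)

```text
time: 17.7
eef_pos: [0.5259, -0.0401, 0.1726]
orientation: [0.13, 0.992, -0.0, 0.002]
force: [0.4, 0.4, -1.2]
gripper_width: 0.999
grip_force: 0.0
```

Run:
```python
from h import *
np.set_printoptions(precision=4,suppress=True)
s=state();print(s["eef_pos"],s["force"])
p,d=read_camera("wrist");P=camera_params("wrist");X=cloud(P,d);h=cv2.cvtColor(p,cv2.COLOR_BGR2HSV).astype(int)
cv2.imwrite("pics/w7.png",p)
t=np.radians(165.05);R=np.array([[np.cos(t),np.sin(t)],[-np.sin(t),np.cos(t)]]);L=X.copy();L[...,:2]=(X[...,:2]-[.5257,-.0405])@R.T
g=(abs(h[...,0]-68)<15)&(h[...,1]>120)&(d>0)
Y=L[g&(abs(L[...,0])<.1)&(abs(L[...,1])<.05)]
rib=Y[Y[:,2]>.07];b=Y[(Y[:,2]<.06)]
print("rib",cv2.minAreaRect((rib[:,:2]*1000).astype(np.float32)),np.median(rib[:,2]))
for lo,hi in((-.06,0),(0,.06)):
    q=b[(b[:,0]>lo)&(b[:,0]<hi)]; 
    if len(q): print("band",len(q),q[:,:2].min(0),q[:,:2].max(0),np.median(q[:,2]))
w=(L[...,0]>-.06)&(L[...,0]<.05)&(abs(abs(L[...,1])-.05)<.008)&(d>0);print("deck",w.sum(),np.median(L[w][:,2]))
```

```text
[ 0.5259 -0.0401  0.1726] [ 0.3548  0.3516 -1.2468]
rib ((0.531743049621582, 1.1411857604980469), (76.62397003173828, 58.636985778808594), 62.453399658203125) 0.08272624002446599
band 578 [-0.0534 -0.0346] [-0.0007  0.0349] 0.05333511862675884
band 820 [ 0.0006 -0.0355] [0.0541 0.0372] 0.05299511680103201
deck 12906 0.25494026553447857
```

View pics/w7.png

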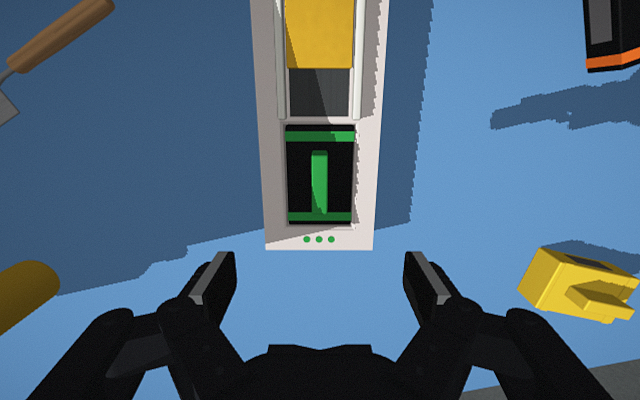

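The pack sits in the recess at (320,175), centred between the walls. Next I'll compare the block height with the deck numerically.

Run:
```python
from h import *
np.set_printoptions(precision=4,suppress=True)
p,d=read_camera("wrist");P=camera_params("wrist");X=cloud(P,d)
t=np.radians(165.05);R=np.array([[np.cos(t),np.sin(t)],[-np.sin(t),np.cos(t)]]);L=X.copy();L[...,:2]=(X[...,:2]-[.5257,-.0405])@R.T
x,y,z=L[...,0],L[...,1],L[...,2];ok=(d>0)&(z<.1)
def M(n,m): m=m&ok;print(n,m.sum(),np.percentile(z[m],[10,50,90]))
M("block +x",(x>.038)&(x<.05)&(abs(y)<.03));M("block -x",(x<-.038)&(x>-.05)&(abs(y)<.03))
M("block +y",(abs(x)<.05)&(y>.015)&(y<.03));M("block -y",(abs(x)<.05)&(y<-.015)&(y>-.03))
M("deck +y",(abs(x)<.05)&(y>.044)&(y<.056));M("deck -y",(abs(x)<.05)&(y<-.044)&(y>-.056))
M("deck -x",(x<-.065)&(x>-.08)&(abs(y)<.05));M("rib",(abs(x)<.025)&(abs(y)<.005));M("plate",(x>.12)&(x<.15)&(abs(y)<.02))
```

```text
block +x 700 [0.0473 0.0482 0.0491]
block -x 494 [0.0473 0.0482 0.0491]
block +y 1248 [0.047  0.0479 0.0489]
block -y 1255 [0.047  0.0479 0.0488]
deck +y 1002 [0.0469 0.0479 0.0487]
deck -y 999 [0.0468 0.0478 0.0486]
deck -x 1021 [0.0471 0.0479 0.0489]
rib 514 [0.077  0.0778 0.0787]
plate 1684 [0.0578 0.0588 0.0598]
```

Block and deck heights agree within 0.3 mm, so the pack is flush. Now I'll turn the gripper and take hold of the lock grip again.

>>> send_rows(increments=[-0.05,0.01,0,0,0,0.09,-0.1,0.02,0,0,0,0.18,-0.14,0.04,0,0,0,0.27,-0.19,0.05,0,0,0,0.36,-0.24,0.06,0,0,0,0.45,-0.28,0.07,0,0,0,0.54,-0.33,0.09,0,0,0,0.63,-0.38,0.1,0,0,0,0.72,-0.42,0.11,0,0,0,0.81,-0.447,0.118,0,0,0,0.9])

```text
time: 18.8
eef_pos: [0.3451, 0.0075, 0.1686]
orientation: [-0.548, 0.837, 0.0, -0.0]
force: [0.0, 0.4, -0.3]
gripper_width: 0.999
grip_force: 0.0
```

>>> send_rows(increments=[0,0,0,0,0,0.1,0,0,0,0,0,0.1,0,0,0,0,0,0.1,0,0,0,0,0,0.1,0,0,0,0,0,0.1,0,0,0,0,0,0.1,0,0,0,0,0,0.1,0,0,0,0,0,0.1,0,0,0,0,0,0.1,0,0,0,0,0,0.1])

```text
time: 19.8
eef_pos: [0.3466, 0.0071, 0.1689]
orientation: [-0.609, 0.793, 0.0, -0.0]
force: [0.2, 0.7, -0.2]
gripper_width: 0.998
grip_force: 0.0
```

>>> send_rows(increments=[0,0,-0.08,0,0,0,0,0,-0.16,0,0,0,0,0,-0.24,0,0,0,0,0,-0.3,0,0,0,0,0,-0.335,0,0,0,0,0,-0.35,0,0,0,0,0,-0.35,0,0,0,0,0,-0.35,0,0,0,0,0,-0.35,0,0,0,0,0,-0.35,0,0,0])

```text
time: 20.8
eef_pos: [0.347, 0.0071, 0.0294]
orientation: [-0.609, 0.793, -0.0, 0.0]
force: [0.3, -0.4, 0.4]
gripper_width: 0.999
grip_force: 0.0
```

>>> send_rows(increments=[0,0,0,0,0,0,0,0,0,0,0,0,0,0,0,0,0,0,0,0,0,0,0,0,0,0,0,0,0,0,0,0,0,0,0,0,0,0,0,0,0,0,0,0,0,0,0,0,0,0,0,0,0,0,0,0,0,0,0,0], fingers=-1, newtons=40)

```text
time: 21.8
eef_pos: [0.3469, 0.007, 0.029]
orientation: [-0.609, 0.793, -0.0, 0.0]
force: [3.2, -1.1, 4.3]
gripper_width: 0.158
grip_force: 43.5
```

>>> send_rows(increments=[0.018,-0.005,0,0,0,0,0.037,-0.01,0,0,0,0,0.055,-0.015,0,0,0,0,0.074,-0.02,0,0,0,0,0.092,-0.025,0,0,0,0,0.11,-0.029,0,0,0,0,0.128,-0.034,0,0,0,0,0.145,-0.039,0,0,0,0,0.155,-0.041,0,0,0,0,0.161,-0.043,0,0,0,0])

```text
time: 22.8
eef_pos: [0.4108, -0.0101, 0.0289]
orientation: [-0.609, 0.793, 0.0, -0.0]
force: [-1.9, -0.0, 11.1]
gripper_width: 0.156
grip_force: 44.7
```

>>> send_rows(increments=[0.003,-0.001,0,0,0,0,0.006,-0.002,0,0,0,0,0.009,-0.002,0,0,0,0,0.011,-0.003,0,0,0,0,0.012,-0.003,0,0,0,0,0.012,-0.003,0,0,0,0,0.012,-0.003,0,0,0,0,0.012,-0.003,0,0,0,0,0.012,-0.003,0,0,0,0,0.012,-0.003,0,0,0,0])

```text
time: 23.8
eef_pos: [0.4145, -0.0111, 0.029]
orientation: [-0.609, 0.793, 0.001, -0.001]
force: [-6.6, -1.1, 16.8]
gripper_width: 0.157
grip_force: 45.4
```

>>> send_rows(increments=[0.002,-0.001,0,0,0,0,0.004,-0.001,0,0,0,0,0.006,-0.002,0,0,0,0,0.006,-0.002,0,0,0,0,0.006,-0.002,0,0,0,0,0.006,-0.002,0,0,0,0,0.006,-0.002,0,0,0,0,0.006,-0.002,0,0,0,0,0.006,-0.002,0,0,0,0,0.006,-0.002,0,0,0,0])

```text
time: 24.8
eef_pos: [0.4144, -0.0111, 0.0288]
orientation: [-0.61, 0.793, 0.002, -0.002]
force: [-21.0, 3.4, 33.3]
gripper_width: 0.152
grip_force: 47.8
```

At the stop: the force rose and nothing moved. Releasing without pulling back, then lifting and backing off so the top camera can see.

>>> send_rows(increments=[0,0,0,0,0,0,0,0,0,0,0,0,0,0,0,0,0,0,0,0,0,0,0,0,0,0,0,0,0,0,0,0,0.05,0,0,0,0,0,0.15,0,0,0,0,0,0.27,0,0,0,0,0,0.37,0,0,0,0,0,0.42,0,0,0], fingers=1)

```text
time: 25.8
eef_pos: [0.419, -0.0123, 0.2]
orientation: [-0.609, 0.793, -0.001, 0.001]
force: [1.3, -0.9, -1.7]
gripper_width: 1.003
grip_force: 0.0
```

>>> send_rows(increments=[0,0.1,0,0,0,0,0,0.2,0,0,0,0,0,0.3,0,0,0,0,0,0.4,0,0,0,0,0,0.5,0,0,0,0,0,0.6,0,0,0,0,0,0.65,0,0,0,0,0,0.65,0,0,0,0,0,0.65,0,0,0,0,0,0.65,0,0,0])

```text
validation failed for argument at $.in...
```

Run:
```python
from h import *
np.set_printoptions(precision=4,suppress=True)
s=state();print(s["time"],s["eef_pos"],s["force"])
a=cv2.imread("pics/top0.png");q,d=read_camera("top");P=camera_params("top");L=cloud(P,d)
t=np.radians(165.05);R=np.array([[np.cos(t),np.sin(t)],[-np.sin(t),np.cos(t)]]);L[...,:2]=(L[...,:2]-[.5253,-.0403])@R.T
h=cv2.cvtColor(q,cv2.COLOR_BGR2HSV).astype(int);box=(L[...,0]>-.1)&(L[...,0]<.24)&(abs(L[...,1])<.07)&(d>0)
m=((h[...,0]<6)|(h[...,0]>174))&(h[...,1]>170)&box;print("fin",m.sum(),np.median(L[m],axis=0),L[m].mean(0))
y=(abs(h[...,0]-24)<6)&(h[...,1]>120)&box;print("plate x",np.percentile(L[y][:,0],[1,99]))
g=(abs(h[...,0]-68)<15)&(h[...,1]>120)&box;print("green",g.sum(),np.percentile(L[g],[2,50,98],axis=0))
b=(L[...,0]<.03)&(L[...,0]>-.05)&(abs(abs(L[...,1])-.023)<.008)&(d>0);e=(L[...,0]<.03)&(L[...,0]>-.05)&(abs(abs(L[...,1])-.05)<.006)&(d>0)
print("block z",np.median(L[b][:,2]),"deck z",np.median(L[e][:,2]))
df=cv2.absdiff(a,q).max(2)
for n,(u,v,r) in dict(orange=(233,236,20),pink=(187,247,22),yellow=(254,140,22),tumbler=(170,185,18),sauce=(474,195,18),spatula=(430,270,40)).items():
    print(n,(df[v-r:v+r,u-r:u+r]>60).sum())
```

```text
25.8 [ 0.419  -0.0123  0.2   ] [ 1.3036 -0.9191 -1.7187]
fin 0 [nan nan nan] [nan nan nan]
  return _methods._mean(a, axis=axis, dtype=dtype,
  ret = um.true_divide(
<stdin>:7: RuntimeWarning: Mean of empty slice.
Traceback (most recent call last):
IndexError: index -1 is out of bounds for axis 0 with size 0
```

The second move was refused because it was one number short (59 instead of 60). Sending it again with all 10 rows.

>>> send_rows(increments=[0,0.1,0,0,0,0,0,0.2,0,0,0,0,0,0.3,0,0,0,0,0,0.4,0,0,0,0,0,0.5,0,0,0,0,0,0.6,0,0,0,0,0,0.65,0,0,0,0,0,0.65,0,0,0,0,0,0.65,0,0,0,0,0,0.65,0,0,0,0])

```text
time: 26.85
eef_pos: [0.4181, 0.2472, 0.1967]
orientation: [-0.609, 0.793, -0.0, -0.0]
force: [0.0, -0.3, 0.2]
gripper_width: 1.002
grip_force: 0.0
```

```bash
cat > chk.py <<'E'
from h import *
np.set_printoptions(precision=4,suppress=True)
s=state();print(s["time"],s["eef_pos"],s["force"])
a=cv2.imread("pics/top0.png");q,d=read_camera("top");P=camera_params("top");L=cloud(P,d)
t=np.radians(165.05);R=np.array([[np.cos(t),np.sin(t)],[-np.sin(t),np.cos(t)]]);L[...,:2]=(L[...,:2]-[.5253,-.0403])@R.T
h=cv2.cvtColor(q,cv2.COLOR_BGR2HSV).astype(int);box=(L[...,0]>-.1)&(L[...,0]<.24)&(abs(L[...,1])<.07)&(d>0)
m=((h[...,0]<6)|(h[...,0]>174))&(h[...,1]>170)&box;print("fin",m.sum(),L[m].mean(0))
y=(abs(h[...,0]-24)<6)&(h[...,1]>120)&box
if y.any(): print("plate x",np.percentile(L[y][:,0],[1,99]))
b=(L[...,0]<.03)&(L[...,0]>-.05)&(abs(abs(L[...,1])-.023)<.008)&(d>0);e=(L[...,0]<.03)&(L[...,0]>-.05)&(abs(abs(L[...,1])-.05)<.006)&(d>0)
print("block z",np.median(L[b][:,2]),"deck z",np.median(L[e][:,2]))
df=cv2.absdiff(a,q).max(2)
for n,(u,v,r) in dict(orange=(233,236,20),pink=(187,247,22),yellow=(254,140,22),tumbler=(170,185,18),sauce=(474,195,18),spatula=(430,270,40)).items():
    print(n,(df[v-r:v+r,u-r:u+r]>60).sum())
E
python3 chk.py
```

```text
26.85 [0.4181 0.2472 0.1967] [ 0.0314 -0.3045  0.2309]
fin 51 [ 0.1159 -0.0003  0.0935]
plate x [0.0359 0.1454]
block z 0.05083428062755213 deck z 0.05111921356985268
orange 493
pink 1851
yellow 0
tumbler 13
sauce 0
spatula 0
```

Run:
```python
from h import *
a=cv2.imread("pics/scene0.png");q,_=read_camera("scene");df=cv2.absdiff(a,q).max(2)
for n,(u,v,r) in dict(orange=(340,176,12),pink=(352,155,10),tumbler=(398,157,14)).items(): print(n,(df[v-r:v+r,u-r:u+r]>60).sum())
def cen(p,lo,hi,x0,x1,y0,y1):
    h=cv2.cvtColor(p,cv2.COLOR_BGR2HSV)[y0:y1,x0:x1];return [(m>0).sum() and np.argwhere(m>0).mean(0) for m in [cv2.inRange(h,lo,hi)]]
for p in(a,q): print(cen(p,(5,170,100),(16,255,255),320,360,155,190),cen(p,(160,80,80),(178,255,255),330,372,140,172))
print(finish_job())
```

```text
orange 0
pink 0
tumbler 30
[array([16.49350649, 19.48051948])] [array([17.22988506, 20.41954023])]
[array([16.37333333, 19.27333333])] [array([17.21246459, 20.43909348])]
the job is handed in; nothing more can be done
None
```

The job is handed in, with no verdict shown: the lock was pulled to its open stop, the green pack pressed flush, and the lock slid back about 70 mm to a firm stop. The camera checks found no sign that anything else had moved, and the arm used about 27 s of the 61 s.

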